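# Right the tipped sample bottle and hold the lane's spring gate open

## Robot

A 7-joint arm with a two-finger parallel gripper is mounted at the origin on the work surface. World frame = base frame: x ahead of the robot, y to its left, z up, the work surface at z = 0. Lengths are in m, angles in rad, forces in N, time in s.
With the tool pointing down it reaches from about 0.4 to 0.85 m from the base axis. Payload 4.5 kg.
Tool frame: the origin (TCP) lies between the finger pads; the fingertips stand 11 mm ahead of it and the grasp point (between the pads) lies 8 mm behind it (r.nose_length is the distance from the TCP to the fingertips, in m); z points along the fingers, y is the line along which they close (so a half turn about z gives the same grasp; the last joint's range is limited). The gripper opens to 88 mm and grips with 3 to 60 N. Pads are 18 mm wide; open, the fingers measure 123 mm over their backs; the gripper's body (75 mm by 187 mm) begins 45 mm behind the grasp point.
Start: joints at [-1.118, 0.689, -0.195, 1.565, 0.157, 0.902, -0.215], TCP at [0.254, 0.571, 0.25] pointing down, gripper open.
Joint ranges: [-3.01, 3.01], [-0.46, 2.08], [-1.47, 1.51], [0.13, 2.56], [-1, 4.14], [0.04, 2.09], [-2.66, 2.66]. Speed limits (rad/s): [2.57, 2.57, 3.14, 3.14, 3.14, 3.14, 3.14].

## Interface

Orientations are given as a unit quaternion [x, y, z, w].
In Python, from plant import get_state, snapshot, camera_model, r gives the robot as it stands.
- The arm moves only by the shell command python3 -m inch 'ROWS' [FORCE]. ROWS is text: rows parted by semicolons, each of 7 numbers parted by spaces: the opening, from -1 (shut) to 1 (fully open), then the shift along the tool's x, y, z in m, then the turn, a rotation vector about the tool's x, y, z in rad. A call has 1 to 20 rows; each row shifts and turns the commanded pose from where the row before left it, along the tool's axes as they then stand; what a row does not reach is not made up. A row lasts 1/12 s, in which the tool goes at most 41.7 mm and 7.16 degrees, less where a joint would pass 70% of its speed; a pose out of reach is approached as far as the arm can. A call is refused whole if a number of a shift passes 0.0417 or a number of a turn 0.125, either way. A call with a gripper value outside its range is refused whole. The fingers move at their own pace and stop on an object; FORCE is the grip in N (left out, the last holds). Time passes only in rows, so rows that do not move let the fingers close. It gives the time, the measured TCP pose, the force, the opening and the grip force at its end, in the units of the state.
- get_state(): the state, without advancing time (a new reading comes with each control period).
- snapshot(name): name is "scene" or "top" or "wrist"; returns (picture, depth): 480x640x3 uint8, red, green, blue; 480x640 float32, m along the optical axis (not along the pixel's ray), 0 where there is no reading.
- camera_model(name): a dict with "intrinsics" (3x3 intrinsics, pixels), "view" (4x4, takes a point from world to camera coordinates). Camera axes: x right, y down, z forward; pixel columns grow to the right and rows downward; lengths in m; the calibration is good to about 2 mm. The wrist camera is an equidistant fisheye: a pixel r from the principal point sees the ray r / f radians off the axis. A picture is of the moment at which its call begins: read the wrist's pose just before it. camera_model takes no time and is no camera call; for the wrist camera it gives the pose at the moment of the call.
- r.finish_job(): hands the job in; it is judged then, once.
The state is a dict: "clock": time; "q": joint angles; "qd": joint speeds; "joint_torque": joint torques, N m; "tool_pos": TCP position; "eef_rot": TCP orientation; "contact_force": force on the tool from outside, world axes, zero at the start; "moment": the same for the moment, N m; "opening": opening from 0.0 (shut) to 1.0 (fully open); "finger_force": force on a finger pad.
Only numpy, scipy, OpenCV 4.12 (cv2) and the standard library are available. Lean on these libraries where they do the work, as an engineer would, in place of code of your own. Each camera call takes 0.05 s, during which the arm holds its last target. There are 200 camera calls.

## Task

One sample bottle has fallen over in the bottle lane. Stand it upright on its foot in the lane, between the two squat jars already standing there, without pushing those about, and let go of it; then swing the spring-loaded gate arm at the lane's mouth outwards, away from the bottles, until it is wound fully to its stop, and hold it there with the gripper. Finish while still holding the arm at its stop: it springs shut if let go.

Things in the scene. Friction and masses are not known exactly. Their poses are not given: they have to be found in the camera images.
- lane: Fixed bottle lane on the table: aluminium floor plate 108 mm wide (its x), 423 mm long (along its y, from -188 to 235 mm), 6 mm thick; two steel rails along it, tops 18 mm above the table, inner faces 100 mm apart; end wall 36 mm high at its +y end, open mouth at its -y end. Origin: on the table, midway between the rails; z up.
- fallen_mid (a point): Centre of the tipped white bottle, lying in the lane, cap towards the end wall: 40 mm square body 62 mm long, shoulder, round grey cap 28 mm wide, 18 mm long; 92 mm overall, 0.1 to 0.2 kg. Its x axis points from foot to cap: foot 46 mm behind, cap middle 37 mm ahead. Lying, 20 mm above the lane floor; upright, 46 mm, x up. Pinched across the cap it keeps its angle to the gripper.
- mate_mouth_mid (a point): Centre (half-way up) of a squat white jar with a grey lid, 48 mm in diameter, 45 mm tall, standing in the lane near its mouth; z up.
- mate_end_mid (a point): Centre (half-way up) of a like squat jar standing in the lane near its end wall; z up.
- gate_pivot (a point): Point on the vertical hinge axis of the gate arm, 115 mm above the table; the pivot's parts end below it. The hinge is on a fixed steel hanger (60 mm square foot) beside the lane's mouth, on the robot's side.
- gate_pin (a point): Point on the upright handle pin at the gate arm's free end, 115 mm above the table, 120 mm from the hinge axis. Round steel pin, 12 mm thick, from the arm's upper plate (88 mm above the table) up to 135 mm; moves with the arm. The cage arm: two aluminium plates 22 mm wide with black rollers between, across the mouth at rest.
- gate (a joint): Angle of the gate arm in rad: 0 at rest across the lane's mouth, growing as it swings outwards (clockwise seen from above), to the hard stop at 1.25. A spring drives it back towards 0: about 2.3 N at the pin at rest and 6 N at the stop.
Things that resemble listed ones, but are neither listed nor needed, are in the scene too. What is shaped like the part that bears gate_pivot but blue is not meant.

How it is judged:
By the outcome, as a careful person would: the job done as asked, in the order asked, and still so for the second after the job is handed in, while the arm keeps its last pose, push and grip.
It also fails if it takes over 48 s, if anything falls off the work surface, if the arm or the gripper's body presses on something with over 40 N, if the wrist force passes 120 N, or if a joint passes its speed limit or range.

## Working session

There is one attempt and no reset: what is moved stays moved. The work goes in short steps, Python scripts to look and compute and a shell command to move; the robot and the scene stay as the last step left them, time stands still between calls to the robot, and variables do not carry over. Pictures are saved under pics/ and viewed, at most 10 in all, crops included, and the job is handed in when it is done.

```bash
mkdir -p pics
python3 - <<'E'
from plant import get_state,snapshot,camera_model,r
import cv2,numpy as np
s=get_state();print(s['clock'],s['tool_pos'],s['eef_rot'],s['opening'],r.nose_length)
ims=[]
for n in("scene","top"):
    p,d=snapshot(n);np.savez(f'pics/{n}.npz',p=p,d=d,K=camera_model(n)['intrinsics'],V=camera_model(n)['view'])
    cv2.imwrite(f'pics/{n}0.png',p[...,::-1]);print(n,camera_model(n))
E
```

```text
0.0 [0.25397457 0.57038723 0.24888066] [ 2.07832878e-01  9.78163887e-01 -9.43377985e-04 -1.23553160e-04] 0.9966149767663623 0.011
scene {'intrinsics': array([[553.54690363,   0.        , 325.78170769],
       [  0.        , 553.54690363, 235.73413101],
       [  0.        ,   0.        ,   1.        ]]), 'view': array([[ 0.89408295,  0.44771205,  0.01302324, -0.41323683],
       [ 0.27067597, -0.51691797, -0.81211472, -0.00191734],
       [-0.3568616 ,  0.729623  , -0.58335244,  1.26442832],
       [ 0.        ,  0.        ,  0.        ,  1.        ]])}
top {'intrinsics': array([[533.50498894,   0.        , 312.64803133],
       [  0.        , 533.50498894, 237.58289131],
       [  0.        ,   0.        ,   1.        ]]), 'view': array([[ 0.03097102, -0.99921241,  0.02480655,  0.06388168],
       [-0.99282121, -0.03362259, -0.11478487,  0.40538735],
       [ 0.11552852, -0.02107346, -0.9930806 ,  1.05062407],
       [ 0.        ,  0.        ,  0.        ,  1.        ]])}
```

View pics/top0.png

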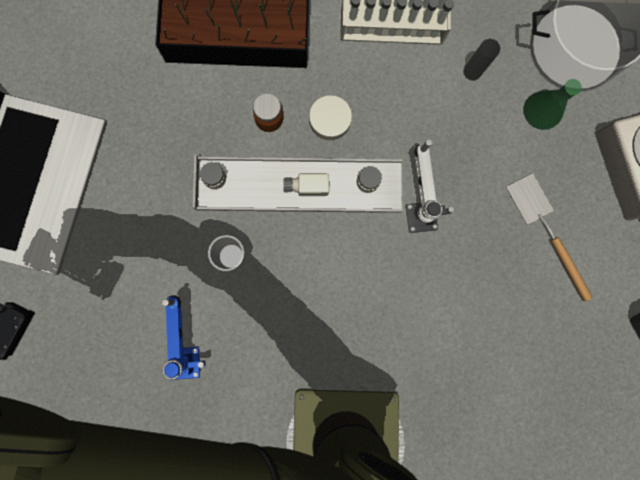

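View pics/scene0.png

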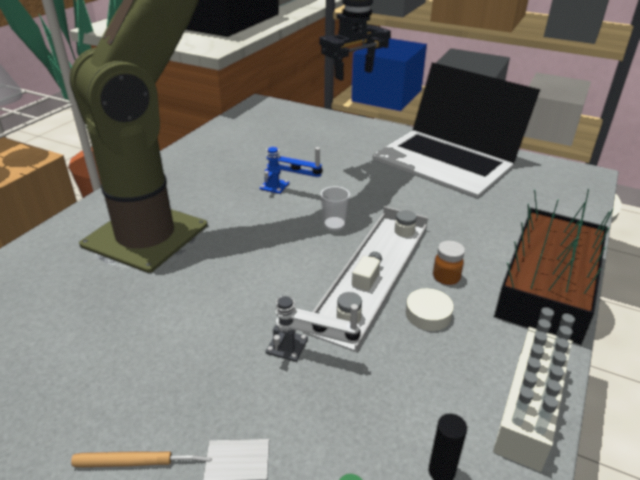

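The top view shows the lane from (195,155) to (403,210) with its end wall on the left. The bottle's cap is at (288,185) and its foot at (330,184). The jar lids are at (213,175) and (369,178). The grey gate's pivot is at (430,209) and its pin at (427,147); the scene view shows the same layout, and the blue one is a decoy.

```bash
cat > h.py <<'E'
import numpy as np
def ray(K,V,u,v,z):
    R=V[:3,:3];t=V[:3,3];c=-R.T@t
    d=R.T@np.array([(u-K[0,2])/K[0,0],(v-K[1,2])/K[1,1],1.]);return c+d*(z-c[2])/d[2]
def dep(K,V,u,v,d):
    return V[:3,:3].T@(np.array([(u-K[0,2])/K[0,0],(v-K[1,2])/K[1,1],1.])*d-V[:3,3])
E
python3 - <<'E'
import numpy as np,cv2
from h import *
np.set_printoptions(precision=4,suppress=True)
a=np.load('pics/top.npz');p,d,K,V=a['p'],a['d'],a['K'],a['V']
for n,u,v,z in[('cap',289,185,.04),('body',314,184,.046),('jarE',213,174,.051),('jarM',370,178,.051),('pin',427,147,.135),('piv',430,209,.11),('laneTL',197,158,.018),('laneBL',197,209,.018),('laneTR',402,160,.018),('laneBR',402,209,.018)]:
    print(n,ray(K,V,u,v,z),'depth',dep(K,V,u,v,d[v,u]) )
# 3D grid: points in heights
vv,uu=np.mgrid[140:225,185:460]
P=np.array([dep(K,V,u,v,d[v,u]) for u,v in zip(uu.ravel(),vv.ravel())])
def st(n,m):
    q=P[m];print(n,m.sum(),q.min(0),q.max(0),(q.min(0)+q.max(0))/2, np.median(q,0))
z=P[:,2]
um=uu.ravel()
st('bottle',(um>275)&(um<340)&(z>.03)&(z<.07))
st('jarE',(um<235)&(um>203)&(z>.044)&(z<.06))
st('jarM',(um<390)&(um>350)&(z>.044)&(z<.06))
st('pin',(um>410)&(vv.ravel()<165)&(z>.11))
st('piv',(um>410)&(vv.ravel()>190)&(z>.09))
c=p[130:230,180:460,::-1];cv2.imwrite('pics/crop.png',cv2.resize(c,None,fx=2.85,fy=2.85,interpolation=cv2.INTER_CUBIC))
E
```

```text
cap [0.5052 0.1279 0.04  ] depth [0.5059 0.128  0.0369]
body [0.5078 0.0781 0.046 ] depth [0.5077 0.0781 0.0465]
jarE [0.5195 0.2783 0.051 ] depth [0.5196 0.2784 0.0508]
jarM [ 0.5229 -0.0328  0.051 ] depth [ 0.5231 -0.0329  0.0501]
pin [ 0.5654 -0.1264  0.135 ] depth [ 0.569  -0.1292  0.123 ]
piv [ 0.4541 -0.1387  0.11  ] depth [ 0.4541 -0.1387  0.1099]
laneTL [0.5593 0.3183 0.018 ] depth [0.5578 0.3171 0.024 ]
laneBL [0.4539 0.3124 0.018 ] depth [0.454  0.3126 0.0171]
laneTR [ 0.571  -0.1024  0.018 ] depth [ 0.5777 -0.1071 -0.0067]
laneBR [ 0.4685 -0.1036  0.018 ] depth [ 0.4689 -0.104   0.0161]
bottle 837 [0.4893 0.0497 0.0305] [0.5321 0.1406 0.051 ] [0.5107 0.0952 0.0407] [0.5089 0.0895 0.0449]
jarE 373 [0.4987 0.2603 0.0442] [0.5451 0.2971 0.0572] [0.5219 0.2787 0.0507] [0.521  0.2803 0.0512]
jarM 418 [ 0.502  -0.0549  0.0442] [ 0.5481 -0.009   0.0562] [ 0.5251 -0.032   0.0502] [ 0.525  -0.0323  0.0512]
pin 62 [ 0.2791 -0.1344  0.1128] [0.5788 0.0996 1.0883] [ 0.429  -0.0174  0.6006] [ 0.5722 -0.1266  0.1336]
piv 286 [ 0.2791 -0.1614  0.0901] [0.4925 0.0996 1.0883] [ 0.3858 -0.0309  0.5892] [ 0.4548 -0.1432  0.1084]
```

View pics/crop.png

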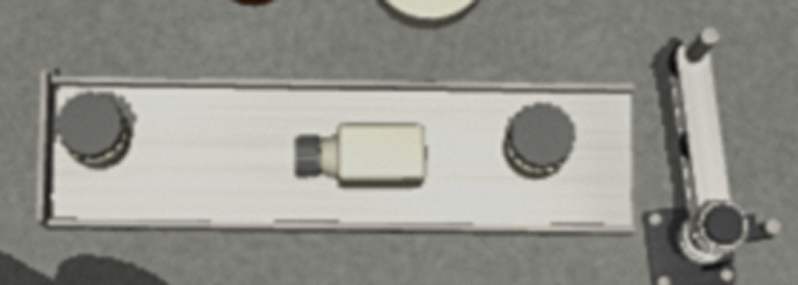

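The crop agrees: the bottle's mid is near (0.509, 0.095), its cap centre near (0.506, 0.130), and the neck is narrower than the cap. Now moving above the cap and turning the closing line to world x.

```bash
python3 -m inch '0 -.0315 -.023 0 0 0 0;0 -.0315 -.023 0 0 0 0;0 -.0315 -.023 0 0 0 0;0 -.0315 -.023 0 0 0 0;0 -.0315 -.023 0 0 0 0;0 -.0315 -.023 0 0 0 0;0 -.0315 -.023 0 0 0 0;0 -.0315 -.023 0 0 0 0;0 -.0315 -.023 0 0 0 0;0 -.0315 -.023 0 0 0 0;0 -.0315 -.023 0 0 0 0;0 -.0315 -.023 0 0 0 0;0 -.0315 -.023 0 0 0 0' 30
python3 -m inch '0 0 0 0 0 0 .12;0 0 0 0 0 0 .12;0 0 0 0 0 0 .12;0 0 0 0 0 0 .12;0 0 0 0 0 0 .12;0 0 0 0 0 0 .12;0 0 0 0 0 0 .12;0 0 0 0 0 0 .12;0 0 0 0 0 0 .12;0 0 0 0 0 0 .07;0 0 0 0 0 -.12 0;0 0 0 0 0 -.12 0;0 0 0 0 0 -.12 0;0 0 0 0 0 -.12 0;0 0 0 0 0 -.12 0;0 0 0 0 0 -.1 0;0 0 0 0 0 0 0'
cat > st.py <<'E'
from plant import get_state
import numpy as np
from scipy.spatial.transform import Rotation as Ro
np.set_printoptions(precision=4,suppress=True)
s=get_state();print(s['clock'],s['tool_pos'],s['opening'],s['finger_force'],s['contact_force']);print(np.array(s['q']));print(Ro.from_quat(s['eef_rot']).as_matrix())
E
python3 st.py
```

```text
clock: 1.18
tool_pos: [0.5071, 0.1294, 0.2495]
eef_rot: [0.208, 0.978, -0.0, -0.0]
contact_force: [1.6, -0.6, -0.1]
opening: 0.501
finger_force: 0.0
clock: 2.6
tool_pos: [0.5054, 0.1367, 0.2459]
eef_rot: [0.659, 0.668, -0.244, 0.243]
contact_force: [-0.3, 1.4, -1.4]
opening: 0.502
finger_force: 0.0
2.6 [0.5054 0.1367 0.2459] 0.5022767228069807 0.0 [-0.2581  1.4407 -1.4202]
[-0.9167  0.814   0.4544  1.7116  0.3083  1.071  -0.72  ]
[[-0.0121  0.9999  0.0036]
 [ 0.7629  0.0116 -0.6464]
 [-0.6464 -0.0051 -0.763 ]]
```

```bash
python3 -m inch '0 0 0 0 0 .12 0;0 0 0 0 0 .12 0;0 0 0 0 0 .12 0;0 0 0 0 0 .12 0;0 0 0 0 0 .12 0;0 0 0 0 0 .12 0;0 0 0 0 0 .12 0;0 0 0 0 0 .12 0;0 0 0 0 0 .12 0;0 0 0 0 0 .12 0;0 0 0 0 0 .12 0;0 0 0 0 0 .12 0;0 0 0 0 0 .12 0;0 0 0 0 0 0 0'; python3 st.py
```

```text
clock: 3.77
tool_pos: [0.5076, 0.1227, 0.2452]
eef_rot: [0.648, 0.637, 0.295, -0.295]
contact_force: [0.5, -1.8, -0.8]
opening: 0.501
finger_force: 0.0
3.7667 [0.5076 0.1227 0.2452] 0.5012189360278084 0.0 [ 0.5138 -1.8247 -0.7607]
[ 0.5409  0.8132 -0.6827  1.9691 -0.6979  0.6239  0.6104]
[[ 0.0146  0.9999  0.0067]
 [ 0.6514 -0.0146  0.7586]
 [ 0.7586 -0.0067 -0.6516]]
```

```bash
python3 -m inch '0 0 0 0 0 -.12 0;0 0 0 0 0 -.12 0;0 0 0 0 0 -.12 0;0 0 0 0 0 -.12 0;0 0 0 0 0 -.12 0;0 0 0 0 0 -.12 0;0 0 0 0 0 -.12 0;0 0 0 0 0 -.12 0;0 0 0 0 0 -.12 0;0 0 0 0 0 -.12 0;0 0 0 0 0 -.12 0;0 0 0 0 0 -.12 0;0 0 0 0 0 -.12 0;0 0 0 0 0 0 0;0 0 0 0 0 0 0'; python3 st.py
python3 - <<'E'
from plant import *
import cv2,numpy as np
m=camera_model('wrist');p,d=snapshot('wrist');np.savez('pics/w1.npz',p=p,d=d,K=m['intrinsics'],V=m['view']);cv2.imwrite('pics/w1.png',p[...,::-1]);print(m['intrinsics'])
E
```

```text
clock: 5.02
tool_pos: [0.5062, 0.1337, 0.2501]
eef_rot: [0.663, 0.667, -0.24, 0.243]
contact_force: [0.6, -0.4, 1.0]
opening: 0.499
finger_force: 0.0
5.0167 [0.5062 0.1337 0.2501] 0.4985902026822407 0.0 [ 0.5834 -0.3722  0.9805]
[-0.9203  0.807   0.4716  1.7152  0.2991  1.0648 -0.7092]
[[-0.004   1.      0.0054]
 [ 0.767   0.0066 -0.6416]
 [-0.6416  0.0016 -0.767 ]]
[[371.64829954   0.         320.56496614]
 [  0.         371.64829954 233.16541998]
 [  0.           0.           1.        ]]
```

View pics/w1.png

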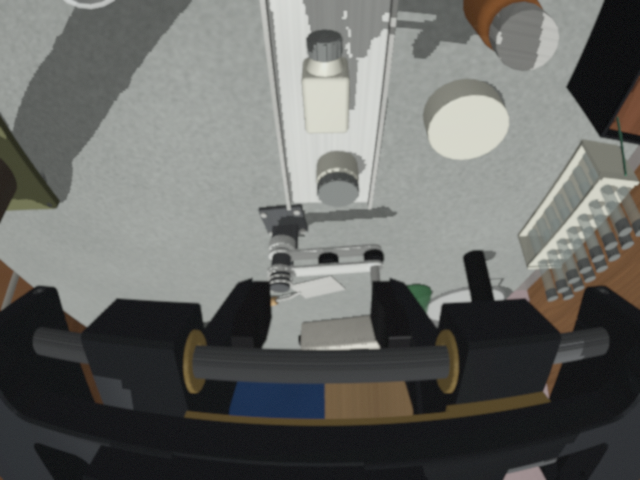

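The wrist view shows the cap at (325,45), the body at (326,103) and the mouth jar at (338,178). I'll fix the cap from this view.

Run:
```python
import numpy as np
np.set_printoptions(precision=4,suppress=True)
a=np.load('pics/w1.npz');p,d,K,V=a['p'],a['d'],a['K'],a['V']
v,u=np.mgrid[20:140,285:370]
x=u-K[0,2];y=v-K[1,2];rr=np.hypot(x,y);th=rr/K[0,0]
D=np.stack([x/rr*np.tan(th),y/rr*np.tan(th),np.ones_like(rr)],-1)*d[20:140,285:370,None]
P=(D-V[:3,3])@V[:3,:3];z=P[...,2]
for lo,hi in[(28,44),(50,62),(75,120)]:
    m=(v>=lo)&(v<hi)&(z>.03)&(z<.06)&(abs(u-326)<30);q=P[m];print(lo,m.sum(),q.min(0),q.max(0),np.median(q,0))
m=(z>.03)&(z<.06);print(P[m].min(0),P[m].max(0))
for s in[(325,45),(326,37),(326,50),(326,60),(326,75),(326,100),(326,128)]:print(s,P[s[1]-20,s[0]-285])
```

```text
28 202 [0.4961 0.1372 0.03  ] [0.5223 0.1425 0.0407] [0.5095 0.1407 0.0344]
50 385 [0.496  0.1188 0.03  ] [0.5227 0.1352 0.0424] [0.5095 0.1285 0.0389]
75 2080 [0.4901 0.0655 0.0364] [0.5311 0.1119 0.0485] [0.5107 0.0926 0.0461]
[0.4901 0.0501 0.03  ] [0.5318 0.1425 0.0485]
(325, 45) [0.5095 0.1391 0.0401]
(326, 37) [0.5104 0.1412 0.0298]
(326, 50) [0.5103 0.1342 0.0395]
(326, 60) [0.5105 0.125  0.0399]
(326, 75) [0.5106 0.1116 0.0419]
(326, 100) [0.5109 0.0887 0.0463]
(326, 128) [0.5114 0.0569 0.0462]
```

```bash
python3 -m inch '0 .02 .0005 .024 0 0 0;0 .02 .0005 .024 0 0 0;0 .02 .0005 .024 0 0 0;0 .02 .0005 .024 0 0 0;0 .02 .0005 .024 0 0 0;0 .02 .0005 .024 0 0 0;0 0 0 0 0 0 0;0 0 0 0 0 0 0'; python3 st.py
```

```text
clock: 5.73
tool_pos: [0.51, 0.1286, 0.0639]
eef_rot: [0.665, 0.664, -0.242, 0.242]
contact_force: [0.2, -1.4, 0.9]
opening: 0.497
finger_force: 0.0
5.7333 [0.51   0.1286 0.0639] 0.49703128928677565 0.0 [ 0.1725 -1.4315  0.9427]
[-0.8817  1.1057  0.424   1.7569  0.2688  0.7611 -0.8373]
[[ 0.0015  1.     -0.0003]
 [ 0.7653 -0.0013 -0.6437]
 [-0.6437  0.0008 -0.7653]]
```

```bash
python3 -m inch '0 .0095 0 .009 0 0 0;0 .0095 0 .009 0 0 0;0 .0095 0 .009 0 0 0;0 0 0 0 0 0 0;0 0 0 0 0 0 0'; python3 st.py
```

```text
clock: 6.15
tool_pos: [0.5094, 0.1349, 0.0228]
eef_rot: [0.663, 0.665, -0.242, 0.243]
contact_force: [-0.6, -0.5, 0.5]
opening: 0.503
finger_force: 0.0
6.15 [0.5094 0.1349 0.0228] 0.5027937149731794 0.0 [-0.5796 -0.5003  0.4773]
[-0.8848  1.1769  0.4116  1.7343  0.258   0.7231 -0.8625]
[[-0.0024  1.      0.0011]
 [ 0.7647  0.0025 -0.6444]
 [-0.6444 -0.0007 -0.7647]]
```

```bash
python3 -m inch '-1 0 0 0 0 0 0;-1 0 0 0 0 0 0;-1 0 0 0 0 0 0;-1 0 0 0 0 0 0;-1 0 0 0 0 0 0;-1 0 0 0 0 0 0' 40; python3 st.py
```

```text
clock: 6.65
tool_pos: [0.5099, 0.1348, 0.0236]
eef_rot: [0.664, 0.665, -0.242, 0.243]
contact_force: [-0.8, 0.3, 2.6]
opening: 0.307
finger_force: 39.9
6.65 [0.5099 0.1348 0.0236] 0.30665090630553526 39.91173144662753 [-0.7633  0.3423  2.6151]
[-0.8846  1.1756  0.4123  1.7344  0.2582  0.7233 -0.8626]
[[-0.0012  1.      0.0016]
 [ 0.7649  0.002  -0.6442]
 [-0.6442  0.0005 -0.7649]]
```

```bash
python3 -m inch '-1 -.0193 0 -.023 0 0 0;-1 -.0193 0 -.023 0 0 0;-1 -.0193 0 -.023 0 0 0;-1 -.0193 0 -.023 0 0 0;-1 0 0 0 0 0 0;-1 0 0 0 0 .08 0;-1 0 0 0 0 .115 0;-1 0 0 0 0 .115 0;-1 0 0 0 0 .115 0;-1 0 0 0 0 .115 0;-1 0 0 0 0 .115 0;-1 0 0 0 0 .115 0;-1 0 0 0 0 .115 0;-1 0 0 0 0 .115 0;-1 0 0 0 0 .115 0;-1 0 0 0 0 .115 0;-1 0 0 0 0 .115 0;-1 0 0 0 0 .115 0;-1 0 0 0 0 .11 0;-1 0 0 0 0 0 0'; python3 -m inch '-1 0 0 0 0 0 0;-1 0 0 0 0 0 0'; python3 st.py
python3 - <<'E'
from plant import *
import cv2,numpy as np
m=camera_model('scene');p,d=snapshot('scene');np.savez('pics/s2.npz',p=p,d=d)
cv2.imwrite('pics/s2.png',cv2.resize(p[150:400,240:480,::-1],None,fx=2.3,fy=2.3))
E
```

```text
clock: 8.32
tool_pos: [0.5088, 0.1292, 0.1364]
eef_rot: [0.646, 0.636, 0.295, -0.301]
contact_force: [-0.3, -2.5, -3.2]
opening: 0.303
finger_force: 39.9
clock: 8.48
tool_pos: [0.5094, 0.1361, 0.1439]
eef_rot: [0.641, 0.644, 0.295, -0.296]
contact_force: [0.0, 0.1, -1.8]
opening: 0.309
finger_force: 39.9
8.4833 [0.5094 0.1361 0.1439] 0.30851727907200005 39.912301695439965 [ 0.0208  0.129  -1.7685]
[ 0.6363  1.1117 -0.9422  1.9877 -0.1425  0.3559  0.1979]
[[-0.0029  1.     -0.0029]
 [ 0.6502  0.0041  0.7597]
 [ 0.7597  0.0003 -0.6502]]
```

View pics/s2.png

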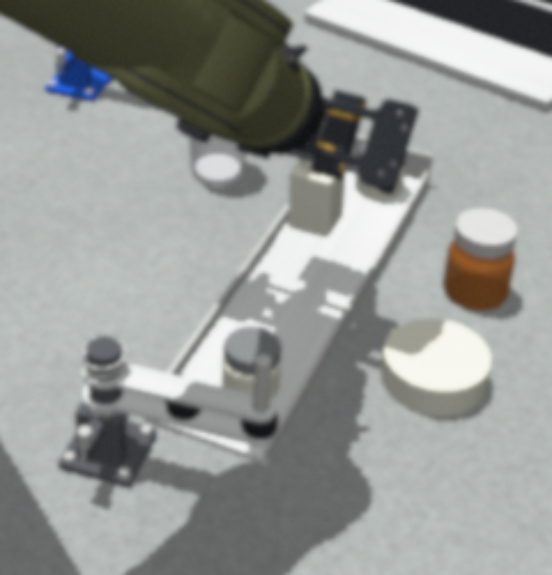

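The bottle hangs upright in the gripper over the lane, foot at about (315,215). Lowering it.

```bash
python3 -m inch '-1 -.0122 0 .0104 0 0 0;-1 -.0122 0 .0104 0 0 0;-1 -.0107 0 .0091 0 0 0;-1 0 0 0 0 0 0;-1 0 0 0 0 0 0;-1 0 0 0 0 0 0'; python3 st.py;  python3 st.py|head -1
```

```text
clock: 9.03
tool_pos: [0.5098, 0.1359, 0.0983]
eef_rot: [0.641, 0.644, 0.296, -0.296]
contact_force: [0.6, 0.6, -0.2]
opening: 0.307
finger_force: 39.9
9.0333 [0.5098 0.1359 0.0983] 0.30699733562899023 39.90975194843486 [ 0.564   0.615  -0.2478]
[ 0.623   1.1936 -0.9082  1.982  -0.1097  0.3028  0.232 ]
[[-0.0037  1.     -0.0021]
 [ 0.6493  0.004   0.7605]
 [ 0.7605  0.0014 -0.6493]]
9.0333 [0.5098 0.1359 0.0983] 0.30699733562899023 39.90975194843486 [ 0.564   0.615  -0.2478]
```

```bash
python3 -m inch '-1 -.0015 0 .0013 0 0 0;-1 -.0015 0 .0013 0 0 0;-1 0 0 0 0 0 0;-1 0 0 0 0 0 0'; python3 st.py|head -1
```

```text
clock: 9.37
tool_pos: [0.51, 0.1351, 0.0935]
eef_rot: [0.641, 0.643, 0.296, -0.297]
contact_force: [0.1, -0.6, 1.7]
opening: 0.3
finger_force: 39.9
9.3667 [0.51   0.1351 0.0935] 0.2997719238437859 39.92282852064818 [ 0.0955 -0.6349  1.6543]
```

```bash
python3 -m inch '-1 -.0012 0 .001 0 0 0;-1 0 0 0 0 0 0;-1 0 0 0 0 0 0'; python3 st.py|head -1; python3 -m inch '-1 -.001 0 .0009 0 0 0;-1 0 0 0 0 0 0;-1 0 0 0 0 0 0'; python3 st.py|head -1
```

```text
clock: 9.62
tool_pos: [0.5103, 0.1359, 0.0935]
eef_rot: [0.641, 0.643, 0.297, -0.297]
contact_force: [0.2, -2.6, 8.9]
opening: 0.305
finger_force: 39.9
9.6167 [0.5103 0.1359 0.0935] 0.3054318143959602 39.93642617482692 [ 0.1622 -2.5853  8.8936]
clock: 9.87
tool_pos: [0.5105, 0.1366, 0.0934]
eef_rot: [0.64, 0.643, 0.298, -0.297]
contact_force: [0.6, -3.9, 15.1]
opening: 0.306
finger_force: 39.9
9.8667 [0.5105 0.1366 0.0934] 0.30633735762279574 39.94695335626602 [ 0.6492 -3.8609 15.0569]
```

```bash
python3 -m inch '-1 .001 0 -.0009 0 0 0;-1 0 0 0 0 0 0;-.36 0 0 0 0 0 0;-.3 0 0 0 0 0 0;-.2 0 0 0 0 0 0;-.1 0 0 0 0 0 0;0 0 0 0 0 0 0;0 0 0 0 0 0 0;0 0 0 0 0 0 0'; python3 st.py
python3 - <<'E'
from plant import *
import cv2,numpy as np
p,d=snapshot('scene');cv2.imwrite('pics/s3.png',cv2.resize(p[150:400,240:480,::-1],None,fx=2.3,fy=2.3))
E
```

```text
clock: 10.62
tool_pos: [0.5094, 0.135, 0.0914]
eef_rot: [0.641, 0.643, 0.296, -0.297]
contact_force: [-0.3, 0.4, 0.3]
opening: 0.501
finger_force: 0.0
10.6167 [0.5094 0.135  0.0914] 0.5009186562978809 0.0 [-0.3156  0.3749  0.2674]
[ 0.6231  1.2063 -0.9029  1.9808 -0.1054  0.2968  0.2363]
[[-0.0008  1.     -0.0023]
 [ 0.6488  0.0023  0.761 ]
 [ 0.761  -0.0009 -0.6488]]
```

View pics/s3.png

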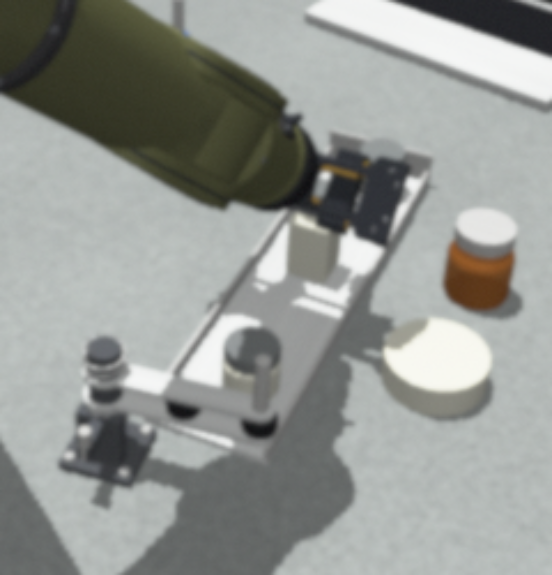

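The bottle stands upright, foot at about (312,265), with the fingers open and clear of it. Retreating along the tool axis and levelling the tool.

```bash
python3 -m inch '0 0 0 -.015 0 0 0;0 0 0 -.03 0 0 0;0 0 0 -.035 0 0 0;0 0 0 -.035 0 0 0;0 0 0 -.035 0 0 0;0 0 0 -.03 0 0 0;0 0 0 0 0 -.12 0;0 0 0 0 0 -.12 0;0 0 0 0 0 -.12 0;0 0 0 0 0 -.12 0;0 0 0 0 0 -.12 0;0 0 0 0 0 -.12 0;0 0 0 0 0 -.12 0;0 0 0 0 0 -.025 0;0 0 0 0 0 0 0'; python3 st.py
python3 - <<'E'
from plant import *
import cv2,numpy as np
for n in('top','wrist'):
    m=camera_model(n);p,d=snapshot(n);np.savez(f'pics/{n}4.npz',p=p,d=d,K=m['intrinsics'],V=m['view']);cv2.imwrite(f'pics/{n}4.png',p[...,::-1])
E
```

```text
clock: 11.92
tool_pos: [0.5099, 0.0029, 0.209]
eef_rot: [0.703, 0.711, 0.0, 0.0]
contact_force: [0.3, -0.8, -0.1]
opening: 0.5
finger_force: 0.0
11.9167 [0.5099 0.0029 0.209 ] 0.4997384624414909 0.0 [ 0.3302 -0.7551 -0.1243]
[ 0.085   0.6093 -0.2882  1.9503  0.284   0.6201 -0.3751]
[[-0.0115  0.9999  0.0008]
 [ 0.9999  0.0115 -0.0001]
 [-0.0001  0.0008 -1.    ]]
```

View pics/wrist4.png

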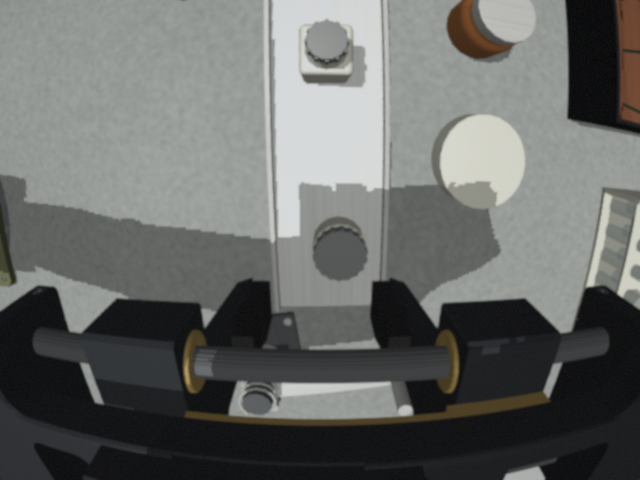

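The bottle stands at (327,50) and the mouth jar, unmoved, at (340,250). The pin's top is at (404,409) and the pivot's top at (260,398).

Run:
```python
import numpy as np
np.set_printoptions(precision=4,suppress=True)
a=np.load('pics/wrist4.npz');d,K,V=a['d'],a['K'],a['V']
def pt(u,v,z):
    x=u-K[0,2];y=v-K[1,2];rr=np.hypot(x,y);t=np.tan(rr/K[0,0])
    c=np.array([x/rr*t,y/rr*t,1]);R=V[:3,:3];o=-R.T@V[:3,3];w=R.T@c
    return o+w*(z-o[2])/w[2], o+w*d[v,u]
for u,v,z in[(405,409,.135),(258,402,.11),(340,252,.051),(327,42,.098)]:print(*pt(u,v,z))
from h import ray
a=np.load('pics/top.npz');p,K2,V2=a['p'],a['K'],a['V']
for u,v in[(427,146),(428,145),(429,144)]:print('top',ray(K2,V2,u,v,.135))
```

```text
[ 0.5747 -0.1277  0.135 ] [ 0.5749 -0.1283  0.1344]
[ 0.4575 -0.1428  0.11  ] [ 0.4577 -0.1421  0.1107]
[ 0.5255 -0.0288  0.051 ] [ 0.5255 -0.0286  0.0515]
[0.5126 0.1312 0.098 ] [0.5126 0.1311 0.0982]
top [ 0.5673 -0.1264  0.135 ]
top [ 0.5692 -0.1282  0.135 ]
top [ 0.5712 -0.1301  0.135 ]
```

```bash
python3 -m inch '0 -.033 .0156 0 0 0 0;0 -.033 .0156 0 0 0 0;0 -.033 .0156 0 0 0 0;0 -.033 .0156 0 0 0 0;0 0 0 0 0 0 0;0 0 0 0 0 0 0;0 0 0 0 0 0 0'; python3 st.py
python3 - <<'E'
from plant import *
import cv2,numpy as np
p,d=snapshot('scene');cv2.imwrite('pics/s5.png',cv2.resize(p[130:400,240:480,::-1],None,fx=2.2,fy=2.2))
E
```

```text
clock: 12.6
tool_pos: [0.5713, -0.1352, 0.2075]
eef_rot: [0.708, 0.707, -0.0, -0.001]
contact_force: [-0.0, 1.2, 0.0]
opening: 0.501
finger_force: 0.0
12.6 [ 0.5713 -0.1352  0.2075] 0.500888055833812 0.0 [-0.0348  1.2466  0.0026]
[ 0.3378  0.703  -0.3166  1.7206  0.2919  0.767  -0.122 ]
[[ 0.0013  1.     -0.0022]
 [ 1.     -0.0013  0.0018]
 [ 0.0018 -0.0022 -1.    ]]
```

View pics/s5.png

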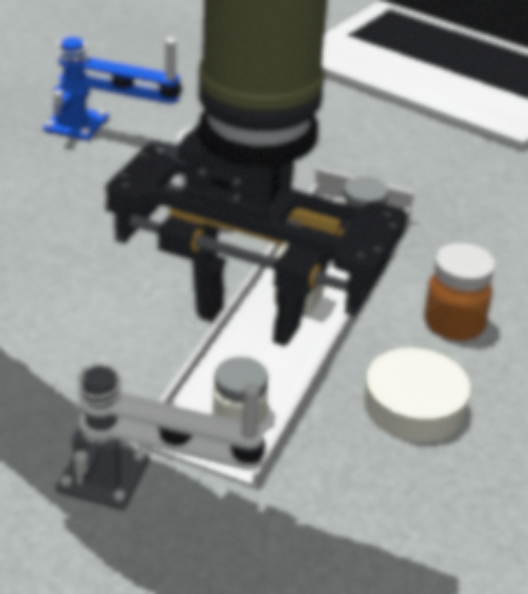

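The gripper is above the gate and the pin is at about (250,405), with nothing in the way. Correcting slightly, lowering, and gripping.

```bash
python3 -m inch '0 .006 .003 .014 0 0 0;0 0 0 .02 0 0 0;0 0 0 .02 0 0 0;0 0 0 .02 0 0 0;0 0 0 .02 0 0 0;0 0 0 0 0 0 0;0 0 0 0 0 0 0'; python3 st.py|head -1; python3 -m inch '-1 0 0 0 0 0 0;-1 0 0 0 0 0 0;-1 0 0 0 0 0 0;-1 0 0 0 0 0 0;-1 0 0 0 0 0 0;-1 0 0 0 0 0 0;-1 0 0 0 0 0 0' 50; python3 st.py
```

```text
clock: 13.23
tool_pos: [0.5746, -0.1266, 0.1139]
eef_rot: [0.706, 0.708, -0.001, -0.001]
contact_force: [0.4, 0.3, -0.6]
opening: 0.505
finger_force: 0.0
13.2333 [ 0.5746 -0.1266  0.1139] 0.5049187103389551 0.0 [ 0.3595  0.2517 -0.5752]
clock: 13.82
tool_pos: [0.5754, -0.128, 0.1149]
eef_rot: [0.706, 0.708, -0.0, -0.0]
contact_force: [-3.2, -0.1, 5.2]
opening: 0.118
finger_force: 50.0
13.8167 [ 0.5754 -0.128   0.1149] 0.11811363829878148 49.9990925565362 [-3.2499 -0.0723  5.1749]
[ 0.2869  0.8351 -0.2559  1.7803  0.3549  0.572  -0.1871]
[[-0.002   1.     -0.0005]
 [ 1.      0.002  -0.0004]
 [-0.0004 -0.0005 -1.    ]]
```

```bash
python3 -m inch '-1 -.01 .0008 0 0 0 .0833;-1 -.01 .0008 0 0 0 .0833;-1 -.01 .0008 0 0 0 .0833;-1 -.01 .0008 0 0 0 .0833;-1 -.01 .0008 0 0 0 .0833;-1 -.01 .0008 0 0 0 .0833;-1 -.01 .0008 0 0 0 .0833;-1 0 0 0 0 0 0;-1 0 0 0 0 0 0'; python3 st.py
```

```text
clock: 14.57
tool_pos: [0.5665, -0.1956, 0.1149]
eef_rot: [0.879, 0.476, 0.002, 0.001]
contact_force: [5.5, 0.9, 1.5]
opening: 0.121
finger_force: 50.0
14.5667 [ 0.5665 -0.1956  0.1149] 0.12050544086774902 50.01275327056646 [5.5217 0.9174 1.4825]
[ 0.3262  0.8353 -0.1231  1.7585  0.1718  0.5535 -0.481 ]
[[ 0.5466  0.8374  0.0048]
 [ 0.8374 -0.5466  0.0001]
 [ 0.0027  0.004  -1.    ]]
```

```bash
python3 -m inch '-1 -.01 .0018 0 0 0 .0833;-1 -.01 .0012 0 0 0 .0833;-1 -.01 .0008 0 0 0 .0833;-1 -.01 .0008 0 0 0 .0833;-1 -.01 .0008 0 0 0 .0833;-1 -.01 .0008 0 0 0 .0833;-1 -.01 .0008 0 0 0 .0833;-1 0 0 0 0 0 0;-1 0 0 0 0 0 0'; python3 st.py;  python3 -m inch '-1 -.005 .0004 0 0 0 .042;-1 0 0 0 0 0 0;-1 0 0 0 0 0 0'; python3 st.py
```

```text
clock: 15.32
tool_pos: [0.5213, -0.2483, 0.115]
eef_rot: [0.979, 0.203, 0.003, 0.002]
contact_force: [7.3, -1.5, -2.1]
opening: 0.121
finger_force: 50.0
15.3167 [ 0.5213 -0.2483  0.115 ] 0.12050412595020976 50.01721182838082 [ 7.3401 -1.5462 -2.1259]
[ 0.3579  0.8147  0.0117  1.8332 -0.0183  0.4867 -0.7792]
[[ 0.9173  0.3982  0.0066]
 [ 0.3982 -0.9173 -0.0025]
 [ 0.005   0.0049 -1.    ]]
clock: 15.57
tool_pos: [0.5174, -0.2507, 0.115]
eef_rot: [0.983, 0.183, 0.003, 0.002]
contact_force: [7.5, -2.3, -2.1]
opening: 0.12
finger_force: 50.0
15.5667 [ 0.5174 -0.2507  0.115 ] 0.11990046408136636 50.01925555989146 [ 7.4527 -2.3488 -2.1231]
[ 0.3589  0.8126  0.0207  1.8419 -0.0327  0.4796 -0.8005]
[[ 0.9329  0.36    0.0072]
 [ 0.36   -0.933  -0.0028]
 [ 0.0057  0.0052 -1.    ]]
```

```bash
python3 -m inch '-1 -.005 .0004 0 0 0 .042;-1 0 0 0 0 0 0;-1 0 0 0 0 0 0'; python3 st.py;  python3 -m inch '-1 -.003 .0002 0 0 0 0;-1 0 0 0 0 0 0;-1 0 0 0 0 0 0'; python3 st.py | head -1; python3 -m inch '-1 -.002 0 0 0 0 0;-1 0 0 0 0 0 0;-1 0 0 0 0 0 0'; python3 st.py | head -1
```

```text
clock: 15.82
tool_pos: [0.5129, -0.2531, 0.115]
eef_rot: [0.987, 0.162, 0.003, 0.002]
contact_force: [7.7, -2.7, -1.9]
opening: 0.115
finger_force: 50.0
15.8167 [ 0.5129 -0.2531  0.115 ] 0.11468689311010205 50.02092579379678 [ 7.6646 -2.7326 -1.9461]
[ 0.3601  0.8104  0.0301  1.8515 -0.0473  0.4723 -0.8219]
[[ 0.9473  0.3203  0.0074]
 [ 0.3203 -0.9473 -0.0033]
 [ 0.006   0.0055 -1.    ]]
clock: 16.07
tool_pos: [0.5116, -0.2538, 0.115]
eef_rot: [0.987, 0.163, 0.005, 0.002]
contact_force: [10.7, -2.4, -4.4]
opening: 0.119
finger_force: 50.0
16.0667 [ 0.5116 -0.2538  0.115 ] 0.1192813981867362 50.02464087679982 [10.7326 -2.3623 -4.4043]
clock: 16.32
tool_pos: [0.5114, -0.2539, 0.1151]
eef_rot: [0.987, 0.163, 0.006, 0.002]
contact_force: [11.5, -1.2, -5.3]
opening: 0.116
finger_force: 50.0
16.3167 [ 0.5114 -0.2539  0.1151] 0.11610636926453821 50.029716454446316 [11.4797 -1.1925 -5.319 ]
```

```bash
python3 -m inch '-1 -.004 0 0 0 0 0;-1 0 0 0 0 0 0;-1 0 0 0 0 0 0'; python3 st.py | head -1; python3 -m inch '-1 -.004 0 0 0 0 0;-1 0 0 0 0 0 0;-1 0 0 0 0 0 0'; python3 st.py
python3 - <<'E'
from plant import *
import cv2,numpy as np
p,d=snapshot('scene');cv2.imwrite('pics/s6.png',p[...,::-1])
E
```

```text
clock: 16.57
tool_pos: [0.511, -0.254, 0.1151]
eef_rot: [0.986, 0.164, 0.009, 0.003]
contact_force: [18.1, 0.8, -9.3]
opening: 0.122
finger_force: 50.0
16.5667 [ 0.511  -0.254   0.1151] 0.12198434464267008 50.04129761829972 [18.0907  0.7549 -9.3387]
clock: 16.82
tool_pos: [0.5106, -0.2542, 0.1152]
eef_rot: [0.986, 0.165, 0.012, 0.003]
contact_force: [23.9, 2.6, -14.2]
opening: 0.117
finger_force: 50.1
16.8167 [ 0.5106 -0.2542  0.1152] 0.11716195494182712 50.05450123921037 [ 23.8614   2.6256 -14.1828]
[ 0.3747  0.8044  0.0178  1.8701 -0.0467  0.4442 -0.8101]
[[ 0.9452  0.3256  0.0245]
 [ 0.3258 -0.9454 -0.0022]
 [ 0.0224  0.01   -0.9997]]
```

View pics/s6.png

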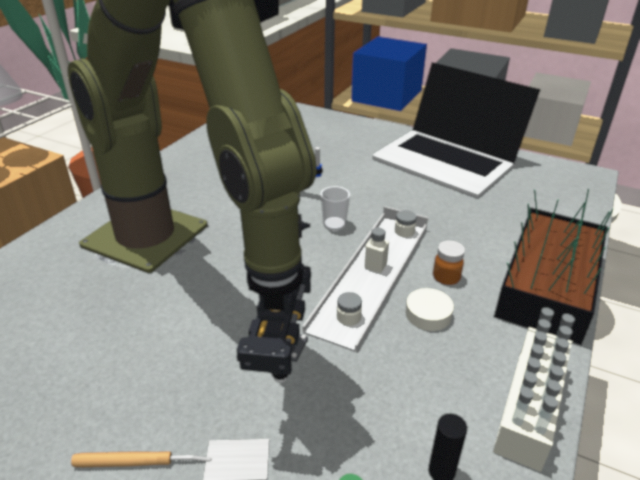

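The bottle stands at (377,252) between the jars at (404,222) and (348,308). The arm is at its stop: the last 8 mm of commanded push moved it under 1 mm while the force rose to 24 N. Handing the job in.

```bash
python3 -c "from plant import r;print(r.finish_job())"
```

```text
the job is handed in; nothing more can be done
None
```

The bottle is upright in the lane between the two jars and released, and the gate arm is held against its stop with the gripper; I handed the job in at about 17 s, and no verdict was returned.

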